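# Close up the enamelling kiln and start it

### The job

The enamelling kiln is loaded: with your fingertips, gently push its door fully shut without slamming it, and slide the steel vent plate on its roof home against the end stop so that it covers the vent hole. Once both are closed, press the large start button on the kiln controller, not the small stop button. Push only: do not grip the door or the vent plate, do not lift the plate, and leave the things lying around where they are.

Things in the scene. Friction and masses are not known exactly. Their poses are not given: they have to be found in the camera images.
- kiln: Grey sheet-steel enamelling kiln, fixed to the table, 240 deep (x) by 220 wide (y) by 250 mm high. Origin: centre of its underside, on the table. Its own x points from front to back, y to its left side, z up; the door is on the front (-x). The chamber holds a firing rack with a copper dish, not part of the job.
- vent_hole (a point): Centre of the 31 mm vent hole in the roof: (-20, 10, 250) mm in the kiln's frame; same axes. Beside it two steel guides, 6 wide and 8 mm high, run along the kiln's y from y = -94 to +70 mm, inner faces at x = -52 and +12 mm; the end stop, 8 mm high, has its face at y = +64.5 mm (all in the kiln's frame).
- door_hinge (a point): Point on the upright hinge axis of the kiln door, at the height of the door's lower edge: (-120, -99, 40) mm in the kiln's frame, at the right end of the front.
- kiln_door (a joint): Angle of the door in rad: 0 shut (hard stop), positive open, counter-clockwise seen from above. Starts between 0.55 and 1.25. The hinge is stiff (0.25 N m, about 2 N near the free edge): the door stays where it is left, with no catch or spring. 40 thick, top 240 mm above the table, from 4 to 202 mm off the hinge axis; inner face in the plane of the axis, outer face 40 mm out.
- door_face (a point): Point on the door's flat outer face, 150 mm from the hinge axis, 210 mm above the table (30 mm below the door's top edge); moves with the door. x points into the door (the way to push), y along it from hinge to free edge, z up. Below it a black upright bar handle, 165 mm from the axis, stands 40 mm off the face, between 56 and 164 mm above the table.
- vent_plate: Vent slide: loose steel plate, 0.2 kg, 60 wide (x) by 80 long (y) by 4 mm, on the kiln's roof between the guides (2 mm play each side), sliding along the kiln's y. Origin: centre of its underside. At its -y end an upright tab, 36 wide, 4 thick, top 29 mm above the roof. Starts 35 to 65 mm short of the stop; at the stop its origin is at (-20, 24.5, 250) mm in the kiln's frame. Friction 1 to 2 N.
- vent_tab (a point): Centre of the -y face of the vent plate's tab, 18 mm above the roof. Push here along the kiln's +y to close. The same axes as the vent plate.
- controller: Kiln controller: grey instrument case 130 deep (x) by 170 wide (y), fixed; the panel slopes up 15 degrees from front (-x, 56 mm high) to back (89 mm). Origin: centre of its underside. On it a display at the back, six small flat dummy keys in the middle and two round black buttons in steel collars: the large start button on the right (-y), the small stop button on the left (+y).
- start_button (a joint): Travel of the start button in m: 0 up, 0.006 fully pressed; counts as pressed above 0.004. A spring raises it; fully down takes 5 N.
- start_button_top (a point): Centre of the top of the start button (30 mm diameter, collar 46 mm), which stands 10 mm above its collar at rest. Its z axis points out of the panel (15 degrees from vertical, leaning to the controller's front); the button goes in against it.
- stop_button (a joint): Travel of the stop button in m: 0 up, 0.005 fully pressed. To be left alone.
- stop_button_top (a point): Centre of the top of the stop button (14 mm diameter, collar 30 mm), 105 mm to the left of the start button.
- turntable: Soldering turntable, fixed: round dark steel disc of 170 mm diameter on a foot, a square plaster-white board on it, 76 mm high in all. Origin: centre of its underside. It and the controller may change places.
- roof_board: Loose white ceramic honeycomb board, 50 by 90 by 13 mm, lying on the back part of the kiln's roof. Origin: centre of its underside. Not part of the job.
- boards: Two off-white soldering boards stacked, 90 by 90 by 24 mm, loose on the table. Origin: centre of the underside. Not part of the job.
- dish: Oblong steel dish with two brushes, 170 by 75 by 18 mm, loose. Origin: centre of the underside. Not part of the job.
- tweezers: Steel cross-lock tweezers with wooden grips, 160 mm long (x), 20 wide, 9 high, loose on the table. Origin: under the grips. Not part of the job.
- flux_jar: Glass jar with white cap, 56 mm diameter, 65 mm high, loose. Origin: centre of the underside. Not part of the job.
- cup: White mug, 76 mm diameter, 85 mm high, loose on the table between the robot and the kiln's right side. Origin: centre of the underside. Not part of the job.
Mind the look-alikes: they are no part of the job. What is shaped like the vent_plate but black is not meant.

How it is judged:
On the way, in this order (a step that is already met when the one before it is completed fails the run):
1. the kiln door is shut and the vent plate is home over the vent hole (in either order) (value of joint kiln_door below 0.035 rad and y of vent_plate in the frame of kiln between 0.017 and 0.03 m and x of vent_plate in the frame of kiln between -0.026 and -0.014 m and z of vent_plate in the frame of kiln below 0.254 m), for 0.2 s.
2. the start button is pressed (value of joint start_button above 0.004 m), for 0.05 s.
At the end, for the whole second after the job is handed in: The kiln door is within 0.035 rad of shut (7 mm at its free edge), the vent plate lies flat on the roof within 7.5 mm of its end stop, covering the vent hole and at rest, and the start button has been pressed (more than 4 mm) after both were closed and has come up again (all of step 1 and value of joint start_button below 0.002 m and linear speed of vent_plate below 0.01 m/s); the robot touches nothing.
It fails at once if the start button is pressed while the door or the vent is still open (value of joint start_button above 0.004 m and (value of joint kiln_door above 0.05 rad or y of vent_plate in the frame of kiln below 0.01 m)).
It fails at once if the stop button is pressed (value of joint stop_button above 0.003 m).
It fails at once if the door is slammed, gripped or rammed (closing faster than 2 rad/s, or over 38 N from the fingers on the kiln and its door) (velocity of joint kiln_door below -2 rad/s or contact force between the fingers and kiln above 38 N).
It fails at once if the vent plate is lifted, tipped, gripped or rammed (over 38 N from the fingers) (z of vent_plate in the frame of kiln above 0.26 m or z of vent_plate in the frame of kiln below 0.24 m or angle between vent_plate's own z axis and vertical above 0.15 rad or contact force between the fingers and vent_plate above 38 N).
It fails at once if a bystander is moved by more than 30 mm or tipped (distance of any of roof_board, boards, dish, tweezers, flux_jar, cup from where it was at the start of the episode above 0.03 m or angle between any of roof_board, boards, dish, tweezers, flux_jar, cup's own z axis and vertical above 0.5 rad).
It also fails if it takes over 58 s, if anything falls off the work surface, if the arm or the gripper's body presses on something with over 40 N, if the wrist force passes 120 N, or if a joint passes its speed limit or range.

### The arm

A 7-joint arm with a two-finger parallel gripper is mounted at the origin on the work surface. World frame = base frame: x ahead of the robot, y to its left, z up, the work surface at z = 0. Lengths are in m, angles in rad, forces in N, time in s.
With the tool pointing down it reaches from about 0.425 to 0.875 m from the base axis. Payload 4.7 kg.
Tool frame: the origin (TCP) lies at the very end of the fingers, on their centre line; the grasp point (between the pads) lies 19 mm behind it (grip_point_offset is the z of the grasp point in the tool frame, in m); z points along the fingers, y is the line along which they close (so a half turn about z gives the same grasp; the last joint's range is limited). The gripper opens to 87 mm and grips with 3 to 60 N. Pads are 19 mm wide; open, the fingers measure 117 mm over their backs; the gripper's body (75 mm by 190 mm) begins 51 mm behind the grasp point.
Start: joints at [-1.191, 0.321, -0.07, 1.45, 0.023, 1.371, -0.057], TCP at [0.233, 0.607, 0.223] pointing down, gripper open.
Joint ranges: [-2.86, 2.86], [-0.3, 2.09], [-1.38, 1.24], [0.06, 2.45], [-1.56, 4.7], [0.09, 2.05], [-2.69, 2.69]. Speed limits (rad/s): [2.57, 2.57, 3.14, 3.14, 3.14, 3.14, 3.14].

### API

Orientations are given as a rotation vector (axis times angle).
In Python, from plant import * gives the robot as it stands. Calls block until the motion is done:
- reach(position, orientation): joint-space move of the TCP to a pose.
- move_linear(position, rotation=None, vel=0.15): straight line of the TCP; rotation=None keeps the orientation; vel is the mean speed in m/s.
- move_j(angles): joint-space move.
- set_gripper(opening, grip_force=None): opening from 0.0 (shut) to 1.0 (fully open); grip_force is the grip in N (None keeps the last); returns when the fingers have stopped.
- dwell(seconds).
- solve_ik(position, orientation): joint angles nearest the present ones, or None.
- capture(name): name is "side" or "top"; returns a dict with "frame" (420x560x3 uint8, red, green, blue), "K" (3x3 intrinsics, pixels), "origin" and "rotation" of the camera in the world. Camera axes: x right, y up, looking along -z (the intrinsics and any distortion apply to the point x, -y, -z); pixel columns grow to the right and rows downward; lengths in m; the calibration is good to about 2 mm. A picture is of the moment at which its call begins. There is no depth.
A pose or a line that the arm cannot do raises PlanningError and nothing moves.
- job_done(): hands the job in; it is judged then, once.
Trained networks look in a picture, given as the dict that the camera call returned (one of the last four; its "shot" number tells which), for a name from the list of things; names that differ only in an ending like _2 or _b are one class to them, and where a whole thing is asked for, a point or a joint stands for the part that bears it (a point fixed in the world has none). Each returns a list of dicts, best first, with "score" (0 to 1); they miss things now and then, are a little off and sometimes report something else, mostly with a low value. They report only what shows in the picture. A call takes as long as a camera call. They do not tell look-alikes from the thing itself.
- search_frame(picture, query): "location" ([x, y, z] in m, in world coordinates, good to about 4 mm: the middle of the surface that is visible of it).
- masks_of(picture, query): "pixels" (420x560 bool, what is visible of it).
Readings, each from a call of its own:
- current_time(): time.
- current_joint_pos(): joint angles.
- current_joint_velocities(): joint speeds.
- current_effort(): joint torques, N m.
- current_ee_pos(): TCP position.
- current_ee_rot(): TCP orientation.
- current_ft_force(): force on the tool from outside, world axes, zero at the start.
- current_moment(): the same for the moment, N m.
- current_grip_width(): opening from 0.0 (shut) to 1.0 (fully open).
- current_grip_force(): force on a finger pad.
Only numpy, scipy, OpenCV 4.12 (cv2) and the standard library are available. Lean on these libraries where they do the work, as an engineer would, in place of code of your own. Each camera call takes 0.05 s, during which the arm holds its last target. There are 200 camera calls.

## Working session

There is one attempt and no reset: what is moved stays moved. The work goes in short steps, each a Python script; the robot and the scene stay as the last script left them, time stands still between calls to the robot, and variables do not carry over. Pictures are saved under pics/ and viewed, at most 10 in all, crops included, and the job is handed in when it is done.

```bash
mkdir -p pics; ls; python3 - <<'E'
from plant import *
import cv2,numpy as np
for n in ("side","top"):
    c=capture(n); cv2.imwrite(f"pics/{n}0.png",c["frame"][:,:,::-1])
    print(n,c["K"].tolist(),np.round(c["origin"],3),np.round(c["rotation"],3).tolist(),[k for k in c])
    for q in ["kiln","kiln_door","door_face","door_hinge","vent_hole","vent_plate","vent_tab","controller","start_button","start_button_top","stop_button_top","turntable","cup","roof_board"]:
        try: r=search_frame(c,q)
        except Exception as e: print(q,e); continue
        print(q,[(np.round(d["location"],3).tolist(),round(d["score"],2)) for d in r[:3]])
print(current_time(),current_ee_pos(),current_ee_rot())
E
```

```text
pics
side [[465.9833369948844, 0.0, 269.9403784970992], [0.0, 465.9833369948844, 208.63308705849957], [0.0, 0.0, 1.0]] [-0.081 -1.047  0.87 ] [1.027, -0.313, -0.488] ['frame', 'K', 'origin', 'rotation', 'shot']
kiln [([0.568, -0.369, 0.191], 0.65)]
kiln_door [([0.507, -0.227, 0.193], 0.58)]
door_face [([0.503, -0.225, 0.191], 0.83)]
door_hinge [([0.561, -0.37, 0.191], 0.79)]
vent_hole [([0.559, -0.37, 0.192], 0.85)]
vent_plate [([0.608, -0.33, 0.253], 0.92), ([0.399, -0.118, 0.004], 0.57)]
vent_tab [([0.401, -0.118, 0.001], 0.82), ([0.609, -0.331, 0.252], 0.62)]
controller [([0.62, 0.348, 0.061], 0.7)]
start_button [([0.446, 0.19, 0.066], 0.73), ([0.624, 0.323, 0.088], 0.55)]
start_button_top [([0.632, 0.329, 0.087], 0.55), ([0.502, -0.226, 0.193], 0.29)]
stop_button_top [([0.564, -0.37, 0.189], 0.65), ([0.62, 0.349, 0.064], 0.54)]
turntable [([0.447, 0.19, 0.064], 0.64)]
cup [([0.368, -0.418, 0.059], 0.8), ([0.604, -0.334, 0.254], 0.5), ([0.501, -0.23, 0.196], 0.34)]
roof_board [([0.654, -0.416, 0.262], 0.57), ([0.661, 0.164, 0.008], 0.5), ([0.566, -0.368, 0.19], 0.2)]
top [[413.976
[... 210 characters left out ...]
[0.547, -0.16, 0.24], 0.8), ([0.612, -0.27, 0.247], 0.34)]
door_face [([0.552, -0.159, 0.243], 0.62)]
door_hinge [([0.611, -0.267, 0.25], 0.55)]
vent_hole [([0.609, -0.268, 0.25], 0.72)]
vent_plate [([0.398, -0.115, 0.002], 0.92), ([0.612, -0.318, 0.253], 0.68)]
vent_tab [([0.617, -0.317, 0.25], 0.8), ([0.398, -0.116, 0.005], 0.56), ([0.63, 0.379, 0.076], 0.21)]
controller []
start_button []
start_button_top [([0.633, 0.334, 0.086], 0.4)]
stop_button_top []
turntable [([0.463, 0.219, 0.077], 0.76)]
cup [([0.378, -0.42, 0.031], 0.84)]
roof_board [([0.669, -0.402, 0.264], 0.79), ([0.627, 0.053, 0.008], 0.42)]
1.5 [0.2325435  0.60701999 0.22259251] [5.71300553e-01 3.08913747e+00 1.73589583e-04]
```

View pics/side0.png

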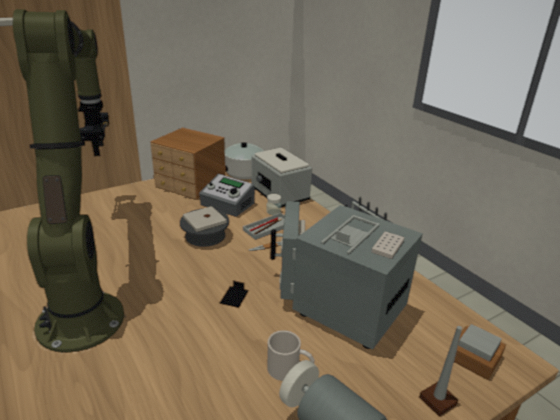

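View pics/top0.png

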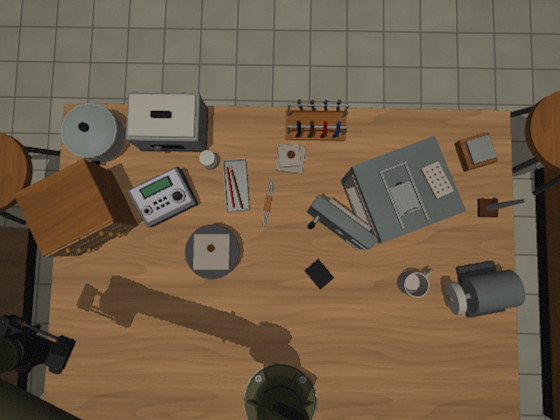

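The side view shows the kiln at about (355,265), door ajar at (292,255), a grey slide on the roof at (345,237) and a black look-alike on the table at (235,293). The controller is at (228,193) and the turntable at (205,225). In the top view the door runs from (373,240) to (312,205), the roof slide is at (402,197), the black plate at (319,273) and the controller at (162,197). The grey slide between the roof guides fits the description, so I'll confirm it in an enlarged crop.

```bash
python3 - <<'E'
import cv2,numpy as np
t=cv2.imread("pics/top0.png"); s=cv2.imread("pics/side0.png")
def cr(im,x,y,w,h,f): return cv2.resize(im[y:y+h,x:x+w],None,fx=f,fy=f,interpolation=cv2.INTER_CUBIC)
a=cr(t,300,130,170,125,4)  # 680x500
cv2.imwrite("pics/c1.png",a)
b=np.hstack([cr(t,122,160,80,75,5),cr(s,190,165,80,75,5)])
c=cr(s,270,190,160,75,5)
cv2.imwrite("pics/c2.png",np.vstack([b,cv2.resize(c,(800,225*1))])[:600])
E
```

```text
(no output)
```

View pics/c1.png

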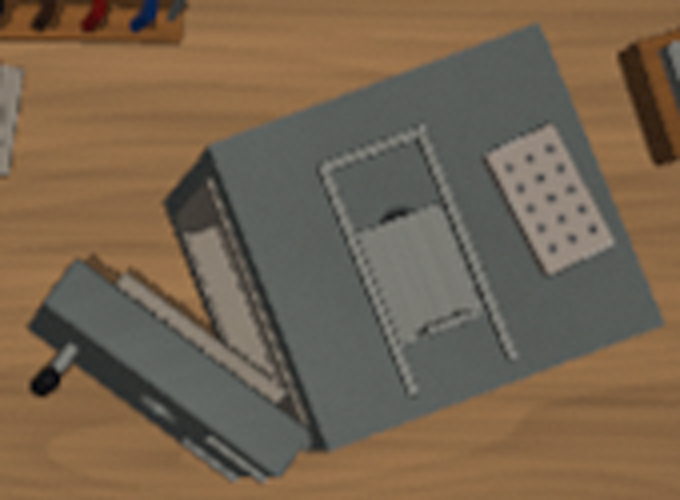

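View pics/c2.png

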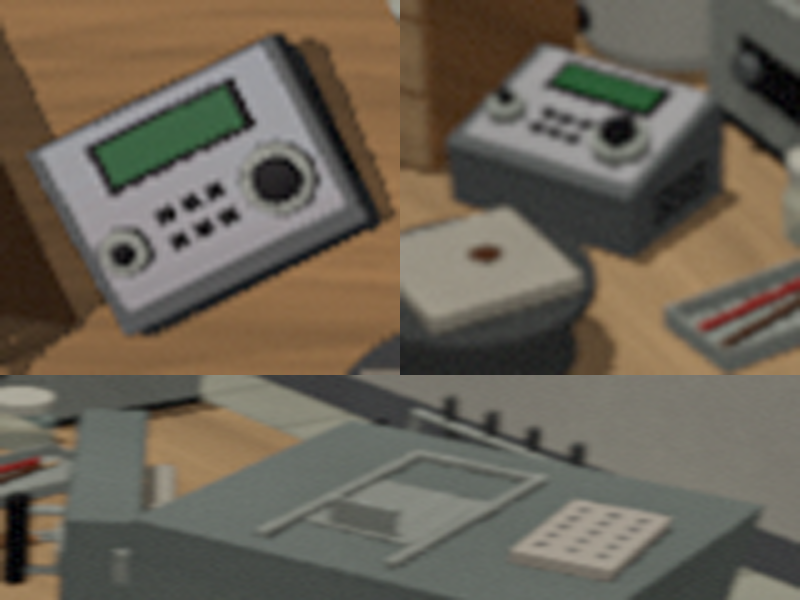

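The crops confirm it. The steel plate with the upright tab sits between the guides on the kiln roof (crop 1 at (415,270)), with the tab at its lower end around (447,320). On the controller, the large start button is at (276,178) and the small stop button at (124,254). Next I fit the poses from both views.

```bash
cat > h.py <<'E'
import numpy as np
from scipy.spatial.transform import Rotation as R
from scipy.optimize import least_squares
K={"side":(465.98,269.94,208.63,[-0.081,-1.047,0.87],[1.027,-0.313,-0.488]),"top":(413.98,278.84,209.99,[0.477,0,1.351],[0.078,-0.063,-1.551])}
def load(c,n): K[n]=(c["K"][0][0],c["K"][0][2],c["K"][1][2],c["origin"],c["rotation"])
def rot(r):
    r=np.array(r); return r if r.shape==(3,3) else R.from_rotvec(r).as_matrix()
def proj(n,p):
    f,cx,cy,o,r=K[n]; q=rot(r).T@(np.array(p)-o); return np.array([cx+f*q[0]/-q[2],cy-f*q[1]/-q[2]])
def tri(obs):
    return least_squares(lambda p:np.concatenate([proj(n,p)-uv for n,uv in obs]),[0.55,0,0.1])
def onz(n,uv,z):
    f,cx,cy,o,r=K[n]; d=rot(r)@np.array([(uv[0]-cx)/f,-(uv[1]-cy)/f,-1]); return np.array(o)+d*(z-o[2])/d[2]
E
python3 - <<'E'
from plant import *
from h import *
for n in("top","side"): load(capture(n),n)
c1=lambda x,y:np.array([300+x/4-.4,130+y/4-.4])
m={"FL":(-.12,.11),"BL":(.12,.11),"BR":(.12,-.11),"FR":(-.12,-.11)}
obs=[("top","FL",c1(210,147)),("top","BL",c1(540,25)),("top","BR",c1(663,323)),("top","FR",c1(322,450)),
("side","FR",np.array([300,238.3])),("side","FL",np.array([339,205.7])),("side","BL",np.array([423,235]))]
def T(k,p): c,s=np.cos(k[2]),np.sin(k[2]); return np.array([k[0]+c*p[0]-s*p[1],k[1]+s*p[0]+c*p[1],p[2]])
f=lambda k,o=obs:np.concatenate([proj(n,T(k,(*m[a],.25)))-uv for n,a,uv in o])
for o in(obs,obs[:4],obs[4:]):
    r=least_squares(lambda k:f(k,o),[.62,-.33,-1.3]); print(np.round(r.x,4),np.round(r.fun,1))
k=least_squares(lambda k:f(k,obs[:4]),[.62,-.33,-1.3]).x
inv=lambda p:np.round(R.from_euler('z',-k[2]).apply(p-np.array([k[0],k[1],0])),4)
for nm,uv,z in [("plateL",c1(355,233),.254),("plateR",c1(440,205),.254),("tabtop",c1(447,320),.279),("stop",c1(322,168),.258),("stopR",c1(424,128),.258),("gendL",c1(413,394),.258),("gendR",c1(514,358),.258),("doorfree",c1(83,260),.24),("doorfreeout",c1(30,325),.24),("doorhin",c1(285,472),.24)]:
    print(nm,inv(onz("top",uv,z)))
h=np.array([-.12,-.099,.24])
d=inv(onz("top",c1(83,260),.24))-h; print("ang",np.arctan2(-d[0],d[1]),np.hypot(d[0],d[1]))
for nm,a,b in [("start",(177.2,195.6),(234,191.2)),("stop",(146.8,210.8),(210.6,185))]:
    r=tri([("top",a),("side",b)]); print(nm,np.round(r.x,4),np.round(r.fun,1))
E
```

```text
[ 0.6421 -0.3352 -1.1962] [ 0.  -0.8  0.3 -0.9  1.   0.5  2.2  0.2 -3.7 -1.1  1.2 -1.6  0.3 -2.2]
[ 0.6414 -0.3328 -1.2017] [-0.7 -0.9 -0.3 -0.5  0.   1.1  1.   0.3]
[ 0.6414 -0.3419 -1.1667] [-2.1  1.4  0.9 -0.4  1.4 -1.9]
plateL [-0.05    0.0189  0.254 ]
plateR [0.01  0.017 0.254]
tabtop [-0.0222 -0.0557  0.279 ]
stop [-0.0559  0.067   0.258 ]
stopR [0.0178 0.0689 0.258 ]
gendL [-0.0544 -0.094   0.258 ]
gendR [ 0.0167 -0.0947  0.258 ]
doorfree [-0.2248  0.0655  0.24  ]
doorfreeout [-0.2738  0.0364  0.24  ]
doorhin [-0.1484 -0.1142  0.24  ]
ang 0.5672404046127929 0.19504689179784435
start [0.6318 0.3294 0.0789] [ 0.1 -0.3 -0.3  0. ]
stop [0.582  0.4231 0.0761] [-0.  0.  0.  0.]
```

```bash
cat >> h.py <<'E'
k=np.array([0.6414,-0.3328,-1.2017])
Rk=R.from_euler('z',k[2]).as_matrix()
def W(p): return Rk@np.array(p,float)+[k[0],k[1],0]
def down(xdir,z=(0,0,-1)):
    z=np.array(z,float); x=np.array(xdir,float); x-=z*(x@z); x/=np.linalg.norm(x)
    return R.from_matrix(np.column_stack([x,np.cross(z,x),z])).as_rotvec()
def best(ik,p,xd,z=(0,0,-1)):
    c=[(s,ik(p,down(s*np.array(xd),z))) for s in(1,-1)]
    c=[(abs(q[6]),s) for s,q in c if q is not None]
    return min(c)[1] if c else None
def door(th,off,z,r=.15,s=1):
    e=np.array([-np.sin(th),np.cos(th),0]); n=np.array([-np.cos(th),-np.sin(th),0])
    p=np.array([-.12,-.099,0])+r*e+(.04+off)*n; p[2]=z
    return W(p),down(s*(Rk@n))
E
python3 - <<'E'
from plant import *
from h import *
set_gripper(0.0)
p=current_ee_pos(); move_linear([p[0],p[1],.36],vel=.25)
th=.57
n=Rk@np.array([-np.cos(th),-np.sin(th),0])
s=best(solve_ik,door(th,.06,.36)[0],n); print("s",s)
reach(*door(th,.06,.36,s=s))
P,o=door(th,.06,.205,s=s); move_linear(P,o,vel=.2)
f0=np.array(current_ft_force()); print(current_time(),f0,np.round(current_joint_pos(),2))
for off in np.arange(.05,.003,-.004):
    P,o=door(th,off,.205,s=s); move_linear(P,o,vel=.05)
    f=np.array(current_ft_force())-f0
    print(round(off,3),np.round(f,2),round(current_time(),2))
    if np.linalg.norm(f)>1: break
c=capture("top")
import cv2; cv2.imwrite("pics/t1.png",cv2.resize(c["frame"][130:255,300:470,::-1],None,fx=4,fy=4,interpolation=2))
E
```

```text
s 1
7.3667 [ 0.21673987 -0.1490606   0.38011198] [ 0.07  0.05  0.03  1.8  -0.    1.29  1.04]
0.05 [-0.55  0.6  -0.28] 7.72
0.046 [ 0.17  0.06 -0.4 ] 7.97
0.042 [-1.42  0.73 -0.45] 8.22
```

```bash
python3 - <<'E'
from plant import *
from h import *
import cv2
def F(m=4):
    a=[]
    for _ in range(m): a.append(current_ft_force()); dwell(.01)
    return np.mean(a,0)
f0=F(); s=1
for th in list(np.arange(.57,.07,-.05))+list(np.arange(.07,-.06,-.01)):
    off=.0095
    P,o=door(th,off,.205,s=s); move_linear(P,o,vel=.04)
    n=Rk@np.array([-np.cos(th),-np.sin(th),0])
    f=F()-f0; print(round(th,3),round(f@n,2),np.round(f,1),round(current_time(),2))
    if f@n>7 or np.linalg.norm(f)>15: break
c=capture("top"); cv2.imwrite("pics/t2.png",cv2.resize(c["frame"][130:255,300:470,::-1],None,fx=4,fy=4,interpolation=2))
E
```

```text
0.57 -0.59 [ 0.2 -0.7  0.3] 9.3
0.52 -0.23 [-0.2 -0.6 -0.2] 9.68
0.47 0.08 [-0.1  0.   0.2] 10.07
0.42 -0.32 [ 0.1 -0.4 -0.1] 10.45
0.37 -0.36 [-0.2 -0.6 -0.1] 10.83
0.32 -0.18 [ 0.1 -0.2  0.1] 11.22
0.27 -0.38 [ 0.3 -0.3 -0.3] 11.6
0.22 -0.01 [-0.2 -0.1 -0.2] 11.98
0.17 -0.15 [-0.1 -0.2 -0.2] 12.37
0.12 -0.09 [-0.  -0.1  0.2] 12.75
0.07 -0.15 [-0.3 -0.3 -0.4] 13.13
0.06 -0.01 [-0.6 -0.3  0.1] 13.42
0.05 0.83 [-0.7  0.6  0.3] 13.7
0.04 0.45 [ 0.2  0.6 -0.1] 13.98
0.03 0.68 [ 0.1  0.8 -0.2] 14.27
0.02 0.75 [ 0.6  1.1 -0.1] 14.55
0.01 1.06 [-0.3  1.  -0.3] 14.83
0.0 4.67 [-4.3  3.4  1.6] 15.12
-0.01 8.07 [-6.8  6.   3.5] 15.4
```

View pics/t2.png

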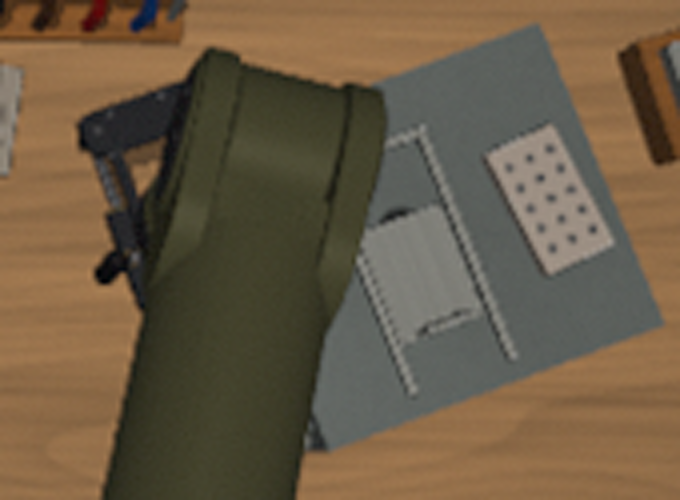

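The picture shows the arm over the closed door, and the contact force rose at an angle of 0. The roof plate hasn't moved. I'll back off and go on to the vent.

```bash
python3 - <<'E'
from plant import *
from h import *
import cv2
def F(m=4):
    a=[]
    for _ in range(m): a.append(current_ft_force()); dwell(.01)
    return np.mean(a,0)
P,o=door(0,.05,.205); move_linear(P,o,vel=.12)
P[2]=.36; move_linear(P,o,vel=.25)
e=Rk@np.array([0,1.,0]); x0=-.021
s=best(solve_ik,W([x0,-.11,.36]),e); o=down(s*e); print("s",s)
reach(W([x0,-.11,.36]),o)
print("plate free look",current_time())
move_linear(W([x0,-.11,.265]),o,vel=.2)
f0=F(); 
for y in list(np.arange(-.09,-.032,.008))+list(np.arange(-.032,-.005,.0015)):
    move_linear(W([x0,y,.265]),o,vel=.04)
    f=F()-f0; print(round(y,4),round(-f@e,2),np.round(f,1),round(current_time(),2))
    if -f@e>6 or np.linalg.norm(f)>12: break
move_linear(W([x0,y-.03,.265]),o,vel=.12)
move_linear(W([x0,y-.03,.36]),o,vel=.25)
p=W([-.25,.15,.36]); reach(p,o)
for nm,x,y0 in(("top",300,130),("side",260,185)):
    c=capture(nm); cv2.imwrite(f"pics/{nm}3.png",cv2.resize(c["frame"][y0:y0+125,x:x+170,::-1],None,fx=4,fy=4,interpolation=2))
a=cv2.imread("pics/top3.png");b=cv2.imread("pics/side3.png")
cv2.imwrite("pics/b3.png",cv2.resize(np.vstack([a,b]),(408,600)))
print(current_time())
E
```

```text
s 1
plate free look 17.75
-0.09 -0.09 [-0.2  0.7 -0.3] 19.09
-0.082 -0.38 [0.2 0.5 0.4] 19.48
-0.074 -0.16 [-0.1  0.6  0. ] 19.86
-0.066 -0.24 [ 0.1  0.5 -0.1] 20.24
-0.058 -0.54 [0.3 0.7 0.3] 20.62
-0.05 -0.35 [0.1 0.8 0.1] 21.01
-0.042 -0.49 [ 0.3  0.6 -0. ] 21.39
-0.034 -0.12 [-0.   0.4  0. ] 21.77
-0.032 -0.31 [0.1 0.7 0. ] 22.06
-0.0305 0.01 [-0.2  0.6  0.1] 22.34
-0.029 -0.08 [-0.1  0.5 -0.1] 22.62
-0.0275 0.05 [-0.1  0.1 -0.1] 22.91
-0.026 -0.21 [0.1 0.3 0.2] 23.19
-0.0245 0.15 [-0.3  0.3  0.1] 23.48
-0.023 3.47 [-3.3 -1.2  1.1] 23.76
-0.0215 6.57 [-6.3 -1.8  1.9] 24.04
26.2417
```

View pics/b3.png

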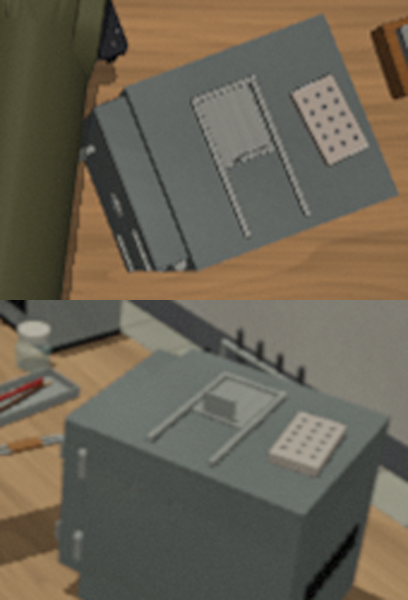

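The picture shows both closed: the door is flush with the front, and the plate is against the end stop with the vent hole covered. Next is the start button.

```bash
python3 - <<'E'
from plant import *
from h import *
import cv2
def F(m=3):
    a=[]
    for _ in range(m): a.append(current_ft_force()); dwell(.01)
    return np.mean(a,0)
B=np.array([.632,.3305,.082]); yw=np.arctan2(.0937,-.0498)-np.pi/2
cx=np.array([np.cos(yw),np.sin(yw),0]); n=-np.sin(.2618)*cx+np.array([0,0,np.cos(.2618)])
s=best(solve_ik,B+.03*n,cx,-n); print("s",s,np.degrees(yw))
o=down(s*cx,-n)
A=B+.03*n; H=A+[0,0,.2]
reach(H,o); move_linear(A,o,vel=.2)
f0=F(5); print(current_time())
for d in list(np.arange(.02,.008,-.004))+list(np.arange(.008,-.022,-.0015)):
    move_linear(B+d*n,o,vel=.04); f=F()-f0
    print(round(d,4),round(f@n,2),np.round(f,1),round(current_time(),2))
    if f@n>8 or np.linalg.norm(f)>14: break
dwell(.1)
c=capture("side"); cv2.imwrite("pics/s4.png",cv2.resize(c["frame"][140:240,170:300,::-1],None,fx=5,fy=5,interpolation=2))
print(current_ee_pos(),current_time())
E
```

```text
s -1 27.989905349524633
29.45
0.02 -0.17 [-0.6 -0.1 -0.3] 29.88
0.016 -0.33 [ 0.1 -0.1 -0.3] 30.15
0.012 -0.44 [ 0.2 -0.2 -0.4] 30.43
0.008 -0.13 [-0.8  0.4 -0.3] 30.7
0.0065 1.04 [-0.4 -0.4  0.9] 30.98
0.005 1.48 [-0.7 -0.2  1.3] 31.25
0.0035 2.55 [-0.4 -0.4  2.5] 31.52
0.002 4.39 [-0.8 -1.1  4.2] 31.8
0.0005 6.14 [-1.9 -1.4  5.7] 32.08
-0.001 16.18 [-6.6 -4.2 14.7] 32.35
[0.63211353 0.33067186 0.08276951] 32.5
```

View pics/s4.png

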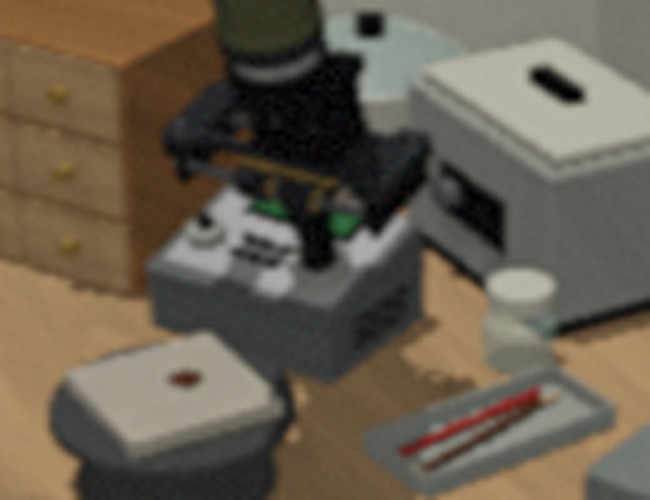

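The fingertip is on the start button at about (320,255), and the stop button at (205,230) is untouched. The force climbed with the spring, then jumped at the end of travel, so the button is fully pressed. I'll retract, check the result and hand in.

```bash
python3 - <<'E'
from plant import *
from h import *
import cv2
yw=np.radians(28); n=-np.sin(.2618)*np.array([np.cos(yw),np.sin(yw),0])+np.array([0,0,np.cos(.2618)])
p=np.array(current_ee_pos()); move_linear(p+.05*n,vel=.1); move_linear(p+.05*n+[0,0,.15],vel=.2)
dwell(.3)
c=capture("top"); cv2.imwrite("pics/t5.png",c["frame"][:,:,::-1]); print(current_time())
E
```

```text
34.4167
```

View pics/t5.png

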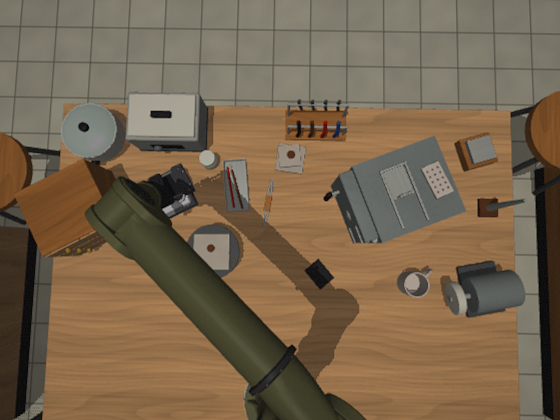

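The door is shut at (350,205), the plate is home at (397,180), the loose items are where they were, and the arm is clear above the controller.

```bash
python3 -c "
from plant import *
print(job_done(),current_time())"
```

```text
the job is handed in; nothing more can be done
the job is handed in; nothing more can be done
```

The kiln door is shut and the vent plate is home against its stop; I then pressed the start button to its end stop and released it, and handed the job in at about 34 s of the 58 s allowed (no verdict was returned).

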